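Probe a piston bowl through a gauge bridge

ROBOT

A 6-joint arm with a two-finger parallel gripper is mounted at the origin on the work surface. World frame = base frame: x ahead of the robot, y to its left, z up, the work surface at z = 0. Lengths are in m, angles in rad, forces in N, time in s.
With the tool pointing down it reaches from about 0.375 to 0.9 m from the base axis. Payload 3.1 kg.
Tool frame: the origin (TCP) lies between the finger pads; the fingertips stand 11 mm ahead of it and the grasp point (between the pads) lies 8 mm behind it; z points along the fingers, y is the direction in which the jaws open and shut (so a half turn about z gives the same grasp; the last joint's range is limited). The gripper opens to 85 mm and grips with 20 to 120 N. Pads are 22 mm wide; open, the fingers measure 114 mm over their backs; the gripper's body (76 mm by 85 mm) begins 54 mm behind the grasp point. The pads swing forward as they close: fully open they stand 13 mm farther back than shut.
Start: joints at [-1.341, 0.527, 1.433, -0, 1.181, -0.178], TCP at [0.248, -0.574, 0.242] pointing down, gripper open.
Joint ranges: [-3.08, 3.08], [-0.75, 2.2], [0.22, 2.44], [-1.43, 4.57], [0, 2.65], [-2.85, 2.85]. Speed limits (rad/s): [2.79, 2.79, 3.14, 3.14, 3.14, 3.14].

INTERFACE

Orientations are given as [roll, pitch, yaw] about the fixed x, y, z axes, in that order (R = Rz(yaw) Ry(pitch) Rx(roll)).
In Python, from station import robot, imaging gives the robot as it stands.
- The arm moves only by the tool servo_tool, never from a script. Its argument "rows" is a list of rows, each a list of 3 entries, a list of its own where there are three numbers: the shift along the tool's x, y, z in mm, then the turn, a rotation vector about the tool's x, y, z in degrees, then the opening, from 0 (shut) to 1 (fully open). In form: [[[tx, ty, tz], [ax, ay, az], claw], ...]. A call has 1 to 5 rows; each row is the pose to reach, as a shift and turn from the pose commanded when the call began, along the tool's axes at that moment; what a row does not reach only later rows make up. A row lasts 1/10 s, in which the tool goes at most 50 mm and 8.59 degrees, less where a joint would pass 70% of its speed; a pose out of reach is approached as far as the arm can. A call with a gripper value outside its range is refused whole. The fingers move at their own pace and stop on an object; "newtons" is the grip in N (left out, the last holds). Time passes only in rows, so rows that repeat a pose let the fingers close. It gives the time, the measured TCP pose, the force and the opening at its end, in the units of the state.
- robot.read_state(): the state, without advancing time (a new reading comes with each control period).
- imaging.grab_frame(name): name is "scene" or "side" or "wrist"; returns a dict with "frame" (480x640x3 uint8, blue, green, red), "vfov" (degrees; the focal length in pixels is half the picture's height over the tangent of half this angle, whatever the lens; pixels are square), "cx", "cy" (the principal point, pixels), "R" (3x3) and "t" (3): a world point X has camera coordinates R X + t; the wrist camera has in their place "mount" (4x4, takes a point from camera to tool coordinates, whose origin is the TCP and whose axes are the flange's). Camera axes: x right, y down, z forward; pixel columns grow to the right and rows downward; lengths in m; the calibration is good to about 2 mm. A picture is of the moment at which its call begins: read the wrist's pose just before it. There is no depth.
- robot.finish_job(): hands the job in, once; it reports no verdict.
The state is a dict: "clock": time; "qpos": joint angles; "joint_vel": joint speeds; "tau": joint torques, N m; "tool_pos": TCP position; "tcp_rot": TCP orientation; "wrist_force": force on the tool from outside, world axes, zero at the start; "moment": the same for the moment, N m; "opening": finger opening in m.
Only numpy, scipy, OpenCV 4.12 (cv2) and the standard library are available. Lean on these libraries where they do the work, as an engineer would, in place of code of your own. Each camera call takes 0.05 s, during which the arm holds its last target. There are 200 camera calls.

TASK

Gently lay the blue gauge bridge flat and square across the two brass-topped posts of the fixture, with its guide hole over the middle of the piston, and let go of it. Then take the red-handled probe from its stand and lower its rod upright through the guide hole until the tip is about halfway down the bowl in the piston's crown, never letting the probe touch the bridge or the piston. Finish while still holding the probe there, still and centred in the hole, and do not shift the piston, the two waiting pistons or the wrist pin.

Things in the scene. Friction and masses are not known exactly. Their poses are not given: they have to be found in the camera images.
- fixture: Fixed gauging fixture: dark base plate 130 (x) x 250 (y) x 12 mm. Two posts stand on it, centred 95 mm either side of the origin along its own y axis; each is 50 (x) x 30 (y) mm and ends in a flat brass top 112 mm above the work surface. Origin: centre of the underside, on the work surface; z up. Its place and yaw vary.
- piston: Aluminium piston under test, 100 mm diameter, 80 mm high, 0.9 kg, standing loose, crown up, on the fixture's base plate midway between the posts to within a few mm. In its crown is a round flat-floored bowl, 56 mm diameter, 20 mm deep. Origin: centre of its underside, 12 mm above the work surface; z up.
- crown (a point): Centre of the piston's bowl at the level of the crown's rim (80 mm above the piston's origin, 92 mm above the work surface). The bowl floor is 20 mm below this point.
- bridge: Loose blue gauge bridge: flat bar 240 (x) x 40 (y) x 20 mm (z), about 0.5 kg (varies), same either way round, one vertical 22 mm guide hole through its middle. Origin: centre of its underside; x along its length, z up. Starts on the rest, underside 30 mm above the work surface; laid on the posts, underside 112 mm, top 132 mm up. Grip it across its 40 mm width, at the middle.
- bridge_hole0 (a point): Centre of the guide hole at the bridge's top face, 20 mm above the bridge's origin.
- rest: Fixed low parking rest for the bridge: grey plate 200 (x) x 60 (y) x 5 mm, two black battens across it 85 mm either side of its middle, tops 30 mm above the work surface; free room for fingertips between them. Origin: centre of the underside; x along the bridge. It is left or right of the fixture, the probe stand on the other side.
- stand: Fixed probe stand: base 90 x 90 x 10 mm, two side walls and a 60 x 60 mm top plate whose top is 110 mm above the work surface, with an 18 mm hole in the middle through which the probe's rod hangs. Origin: centre of the underside; z up.
- probe: Loose probe, 0.2 kg (varies): steel rod 10 mm diameter, 100 mm long, under a round red handle 26 mm diameter, 60 mm high, with a 6 mm cap. Origin: centre of the rod's lower end; z up the rod (handle 100-160 mm). Starts upright in the stand, tip 10 mm above the work surface. A thin black mark on the rod 50 mm above the tip is level with the laid bridge's top when the tip is at the right depth.
- tip (a point): Tip of the probe rod: centre of its lower end, the same point as the probe's origin.
- piston_b: Waiting piston, bystander: aluminium, 100 mm diameter, 80 mm high, crown down on the table. Origin: centre of its underside.
- piston_c: Waiting piston, bystander, like piston_b. Origin: centre of its underside.
- wrist_pin: Wrist pin, bystander: steel tube 35 mm diameter, 70 mm high, standing upright on the table. Origin: centre of its underside.
Not all that is in view belongs to the job. What is shaped like the stand but green or pink is not meant. There is more than one size of the bridge; the one meant has the size given above.

How it is judged:
By the outcome, as a careful person would: the job done as asked, in the order asked, and still so for the second after the job is handed in, while the arm keeps its last pose, push and grip.
It also fails if it takes over 61 s, if anything falls off the work surface, if the arm or the gripper's body presses on something with over 40 N, if the wrist force passes 120 N, or if a joint passes its speed limit or range.

## Working session

There is one attempt and no reset: what is moved stays moved. The work goes in short steps, Python scripts to look and compute and a tool call to move; the robot and the scene stay as the last step left them, time stands still between calls to the robot, and variables do not carry over. Pictures are saved under pics/ and viewed, about 8 in all and at most 12, crops included, and the job is handed in when it is done.

Besides the shell and the picture viewer there is one more tool, called after "Call:" in YAML: its name, and indented under it one key for each argument. servo_tool: Moves the arm, as the interface text tells. Its arguments: {"type":"object","properties":{"rows":{"type":"array","items":{"type":"array"}},"newtons":{"type":"number"}},"required":["rows"]}

```bash
mkdir -p pics; ls; python3 - <<'E'
from station import robot, imaging
import cv2, numpy as np, pickle
print(robot.read_state())
F={}
for n in("scene","side"):
    f=imaging.grab_frame(n);F[n]=f
    cv2.imwrite(f"pics/{n}0.png",f["frame"])
    print(n,f["vfov"],f["cx"],f["cy"],np.round(f["R"],3).tolist(),np.round(f["t"],3).tolist(),"cam",np.round(-np.array(f["R"]).T@f["t"],3), [k for k in f])
pickle.dump(F,open("f0.pkl","wb"))
E
```

```text
pics
{'clock': 0.0, 'qpos': array([-1.34150565e+00,  5.28470590e-01,  1.43390686e+00,  4.86310593e-06,
        1.18140448e+00, -1.78469045e-01]), 'joint_vel': array([-0.00018026, -0.00071121, -0.00052775,  0.00126086,  0.00227217,
       -0.00228276]), 'tau': array([-6.96991674e-05, -4.42354739e+01, -1.78026295e+01, -1.22715810e-04,
        8.40824418e-03,  1.01403963e-06]), 'tool_pos': array([ 0.24773129, -0.57304837,  0.24132943]), 'tcp_rot': array([-3.13943894e+00, -3.93071561e-04,  4.07757452e-01]), 'wrist_force': array([-0.17933165,  0.02550084,  0.27451407]), 'moment': array([ 0.03165411, -0.00076556, -0.00700525]), 'opening': 0.08531629434414892}
scene 53.64153588574663 315.8588410144647 245.76236055448402 [[-0.329, 0.944, -0.013], [0.803, 0.273, -0.531], [-0.498, -0.185, -0.847]] [0.278, -0.396, 1.431] cam [1.122 0.111 1.006] ['frame', 'vfov', 'cx', 'cy', 'R', 't']
side 52.894648053264824 315.425790804052 246.0069638694361 [[-0.888, -0.459, 0.022], [-0.244, 0.431, -0.869], [0.39, -0.777, -0.495]] [0.503, 0.238, 0.892] cam [0.158 0.822 0.637] ['frame', 'vfov', 'cx', 'cy', 'R', 't']
```

View pics/scene0.png

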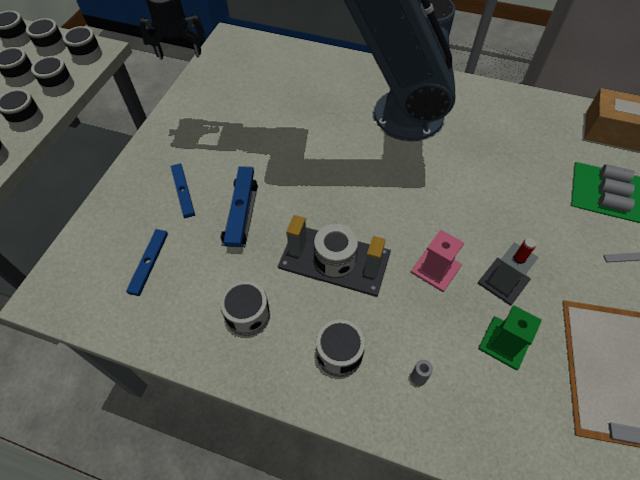

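View pics/side0.png

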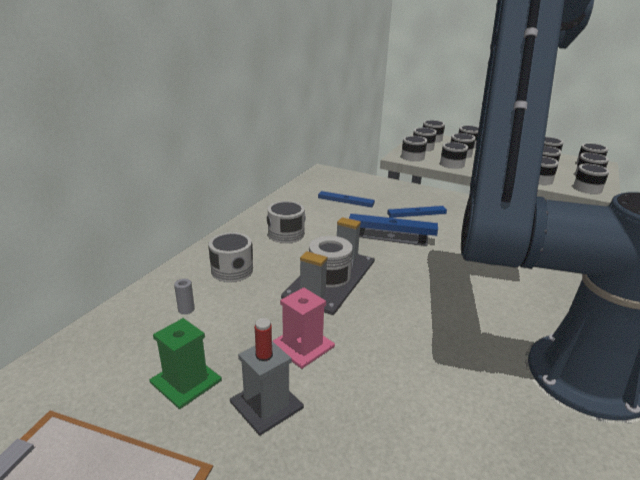

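The scene view shows three blue bars at (182,190), (148,262) and (239,206); only the last is on the rest and looks full size. The grey stand with the red probe is at (508,268)/(525,250), with pink and green decoys beside it. The fixture is at (335,255).

```bash
cat > h.py <<'E'
import numpy as np, cv2
from scipy.spatial.transform import Rotation as Ro
def cam(f,st=None):
    fl=240/np.tan(np.radians(f["vfov"])/2)
    if "mount" in f:
        M=np.array(f["mount"]); Rt=Ro.from_euler("xyz",st["tcp_rot"]).as_matrix()
        return fl,Rt@M[:3,:3],Rt@M[:3,3]+st["tool_pos"]
    R=np.array(f["R"]); return fl,R.T,-R.T@np.array(f["t"])
def rays(f,px,st=None):
    fl,Rw,c=cam(f,st); px=np.atleast_2d(np.asarray(px,float))
    d=np.c_[(px[:,0]-f["cx"])/fl,(px[:,1]-f["cy"])/fl,np.ones(len(px))]@Rw.T
    return c,d
def plane(f,px,z,st=None):
    c,d=rays(f,px,st); return c+d*((z-c[2])/d[:,2])[:,None]
def proj(f,X,st=None):
    fl,Rw,c=cam(f,st); p=(np.atleast_2d(X)-c)@Rw
    return np.c_[p[:,0]/p[:,2]*fl+f["cx"],p[:,1]/p[:,2]*fl+f["cy"]]
def tri(rs):
    A=np.zeros((3,3));b=np.zeros(3)
    for c,d in rs:
        d=d[0]/np.linalg.norm(d[0]);P=np.eye(3)-np.outer(d,d);A+=P;b+=P@c
    return np.linalg.solve(A,b)
def blobs(f,lo,hi,amin=60):
    h=cv2.cvtColor(f["frame"],cv2.COLOR_BGR2HSV); m=cv2.inRange(h,np.array(lo),np.array(hi))
    cs,_=cv2.findContours(m,cv2.RETR_EXTERNAL,cv2.CHAIN_APPROX_NONE)
    return [c[:,0] for c in sorted(cs,key=cv2.contourArea,reverse=True) if cv2.contourArea(c)>amin],h
def rect(P):
    (c,(w,h),a)=cv2.minAreaRect((P[:,:2]*1000).astype(np.float32))
    if w<h: w,h,a=h,w,a+90
    return np.round([c[0],c[1],w,h,(a+90)%180-90],1)
E
python3 - <<'E'
from h import *; import pickle
F=pickle.load(open("f0.pkl","rb"))
for n in F:
    f=F[n]
    b,h=blobs(f,(105,120,60),(125,255,255))
    for c in b[:4]:
        if len(c): print(n,"blue",c.mean(0),rect(plane(f,c,.05)),rect(plane(f,c,.01)))
    b,h=blobs(f,(12,120,90),(28,255,255),30)
    for c in b[:4]: print(n,"brass",c.mean(0),len(c),rect(plane(f,c,.112)))
    b1,h=blobs(f,(0,150,60),(5,255,255),30); 
    for c in b1[:3]: print(n,"red",c.mean(0),c.min(0),c.max(0))
s=F["scene"]["frame"]
a=cv2.resize(s[150:310,110:310],None,fx=3,fy=3,interpolation=cv2.INTER_CUBIC)
cv2.imwrite("pics/crop1.png",cv2.resize(s[150:320,160:420],None,fx=3,fy=3,interpolation=cv2.INTER_CUBIC))
E
```

```text
scene blue [238.53932584 204.92134831] [ 501.1 -324.6  238.8   41.8   15.5] [ 475.1 -342.8  248.8   43.6   15.5]
scene blue [146.23076923 261.24475524] [ 724.6 -460.8  173.1   28.7    6.8] [ 708.  -484.6  180.3   29.9    6.8]
scene blue [182.         189.20869565] [ 505.5 -484.1  173.    27.2   38.6] [ 479.7 -509.   180.2   28.4   38.6]
scene brass [589.08834586 367.53947368] 532 [678.8 533.5 266.9 148.    8.5]
scene brass [619.68715084 105.58659218] 179 [-87.9 543.1 115.5 100.5  -0. ]
scene brass [375.87719298 246.15789474] 57 [5.543e+02 4.220e+01 4.930e+01 2.980e+01 3.000e-01]
scene brass [295.64150943 224.66037736] 53 [ 557.  -147.3   49.3   28.8    1.2]
side blue [402.72964169 218.89576547] [ 467.9 -340.   285.2  161.5   38.8] [ 489.1 -419.2  304.7  172.5   38.8]
side blue [344.66666667 198.20634921] [ 673.6 -398.5  167.3   43.8    7.6] [ 708.7 -481.7  178.7   46.8    7.6]
side brass [121.00731707 440.54146341] 410 [551.4 580.6 248.4  47.2   8.8]
side brass [313.40740741 258.16666667] 54 [551.3  46.2  49.8  37.2   0.8]
side brass [348.47826087 222.56521739] 46 [ 554.2 -142.4   50.8   37.4    3.2]
side red [262.71052632 340.98245614] [255 327] [270 358]
```

View pics/crop1.png

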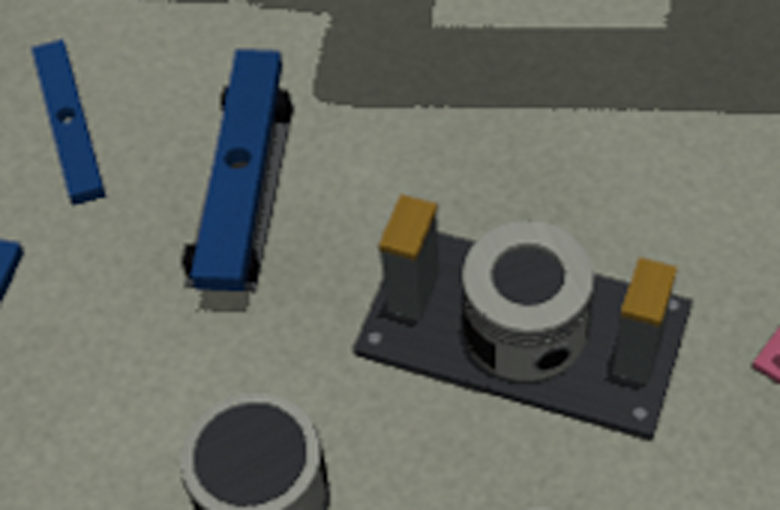

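The bridge meant is the bar at (239,206). It measures 239 x 42 mm and rests on the battens. The bars at (148,262) and (182,190) are only about 180 x 29 mm. The posts lie 189.5 mm apart, which agrees with the given 190 mm. I'll move over the bridge and check it with the wrist camera.

Call:
servo_tool:
  rows:
    - [[30,-12,-10],[0,0,1],1]
    - [[75,-30,-25],[0,0,3],1]
    - [[125,-48,-40],[0,0,5],1]
    - [[170,-66,-55],[0,0,6.5],1]
    - [[215,-84,-59],[0,0,7.9],1]

```text
clock: 0.6
tool_pos: [0.4096, -0.4142, 0.302]
tcp_rot: [3.14, -0.001, 0.268]
wrist_force: [0.0, -1.5, 0.2]
opening: 0.0858
```

```bash
cat > go.py <<'E'
import sys; from h import *; from station import robot
def go(x,y,z,yaw,st=None):
    st=st or robot.read_state(); R=Ro.from_euler("xyz",st["tcp_rot"]).as_matrix()
    g=Ro.from_euler("xyz",[np.pi,0,np.radians(yaw)]).as_matrix()
    print("shift mm",np.round(R.T@(np.array([x,y,z])-st["tool_pos"])*1000,1),"turn deg",np.round(np.degrees(Ro.from_matrix(R.T@g).as_rotvec()),2))
if __name__=="__main__": 
    st=robot.read_state(); go(*map(float,sys.argv[1:5]),st); print(round(st["clock"],2),np.round(st["tool_pos"],4),np.round(np.degrees(st["tcp_rot"]),2),np.round(st["wrist_force"],1),np.round(st["opening"],4))
E
python3 go.py .499 -.325 .30 15.5
```

```text
shift mm [109.8 -62.3   1.9] turn deg [ 0.12 -0.04 -0.14]
0.6 [ 0.4096 -0.4142  0.302 ] [ 1.7988e+02 -4.0000e-02  1.5360e+01] [ 0.  -1.5  0.2] 0.0858
```

Call:
servo_tool:
  rows:
    - [[40,-23,0],[0,0,0],1]
    - [[80,-45,0],[0,0,0],1]
    - [[105,-60,0],[0,0,0],1]
    - [[110,-62,0],[0,0,0],1]
    - [[110,-62,0],[0,0,0],1]

```text
clock: 1.1
tool_pos: [0.4981, -0.3252, 0.3003]
tcp_rot: [-3.141, 0.001, 0.272]
wrist_force: [-0.1, -0.2, -0.7]
opening: 0.0854
```

```bash
cat > wr.py <<'E'
from h import *; from station import robot, imaging; import pickle
def wrist(name):
    st=robot.read_state(); f=imaging.grab_frame("wrist"); cv2.imwrite(f"pics/{name}.png",f["frame"]); pickle.dump((st,f),open(name+".pkl","wb")); return st,f
E
python3 - <<'E'
from wr import *
st,f=wrist("w1"); print(np.round(st["tool_pos"],4),np.degrees(st["tcp_rot"]),f["vfov"],np.round(f["mount"],3).tolist(), np.round(cam(f,st)[2],3))
b,h=blobs(f,(105,120,60),(125,255,255))
for c in b[:3]: print(c.mean(0),c.min(0),c.max(0),rect(plane(f,c,.05,st)))
E
```

```text
[ 0.4981 -0.3252  0.3003] [-1.79977198e+02  5.04146266e-02  1.55896041e+01] 62.584336791939755 [[0.001, -0.956, -0.295, 0.075], [1.0, 0.0, 0.0, -0.0], [-0.0, -0.295, 0.956, -0.131], [0.0, 0.0, 0.0, 1.0]] [ 0.571 -0.305  0.431]
[329.07433628 188.99469027] [307  69] [351 312] [ 499.7 -326.7  238.8   40.2   15.7]
[480.11480363 249.35951662] [444 175] [515 325] [ 489.5 -491.1  165.    27.5   38.7]
[539.40384615  62.22115385] [507   0] [573 128] [ 667.9 -472.3  106.2   27.6    6.9]
```

View pics/w1.png

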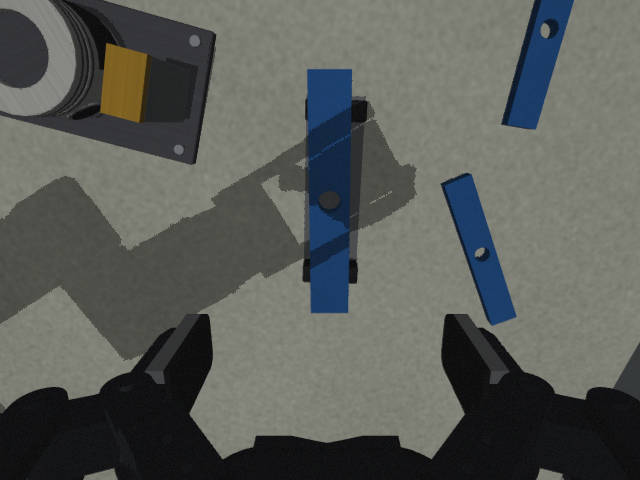

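The wrist view shows the bridge centred at (329,190), between the fingers. It measures 238.8 x 40.2 mm at yaw 15.7°, which agrees with the scene view to 2 mm. I'll go down to grip it.

Call:
servo_tool:
  rows:
    - [[1,2,35],[0,0,0],1]
    - [[1,2,80],[0,0,0],1]
    - [[1,2,125],[0,0,0],1]
    - [[1,2,165],[0,0,0],1]
    - [[1,2,200],[0,0,0],1]

```text
clock: 1.65
tool_pos: [0.4974, -0.329, 0.0986]
tcp_rot: [-3.141, 0.001, 0.267]
wrist_force: [-0.2, -0.2, 0.2]
opening: 0.0854
```

Call:
servo_tool:
  rows:
    - [[0,0,30],[0,0,0],1]
    - [[0,0,50],[0,0,0],1]
    - [[0,0,60],[0,0,0],1]
    - [[0,0,64],[0,0,0],1]
    - [[0,0,64],[0,0,0],1]

```text
clock: 2.15
tool_pos: [0.499, -0.3285, 0.0369]
tcp_rot: [3.141, -0.0, 0.269]
wrist_force: [0.1, 0.6, 0.1]
opening: 0.0859
```

```bash
python3 go.py .4997 -.3267 .036 15.7
```

```text
shift mm [ 1.1 -1.6  0.9] turn deg [ 0.02 -0.01 -0.3 ]
2.15 [ 0.499  -0.3285  0.0369] [ 1.7998e+02 -1.0000e-02  1.5400e+01] [0.1 0.6 0.1] 0.0859
```

Call:
servo_tool:
  rows:
    - [[1,-1.5,1],[0,0,-0.2],1]
    - [[1,-1.5,1],[0,0,-0.2],0.7]
    - [[1,-1.5,1],[0,0,-0.2],0.55]
    - [[1,-1.5,1],[0,0,-0.2],0.45]
    - [[1,-1.5,1],[0,0,-0.2],0.4]
  newtons: 60

```text
clock: 2.65
tool_pos: [0.5005, -0.3264, 0.0368]
tcp_rot: [3.14, -0.001, 0.274]
wrist_force: [-0.5, -0.0, 4.1]
opening: 0.0387
```

Call:
servo_tool:
  rows:
    - [[0,0,0],[0,0,0],0.3]
    - [[0,0,0],[0,0,0],0.3]
    - [[0,0,0],[0,0,0],0.3]
    - [[0,0,0],[0,0,0],0.3]
    - [[0,0,0],[0,0,0],0.3]

```text
clock: 3.15
tool_pos: [0.5004, -0.3263, 0.0367]
tcp_rot: [3.14, -0.001, 0.274]
wrist_force: [-0.5, 0.2, 6.0]
opening: 0.039
```

```bash
python3 go.py .4997 -.3267 .25 15.7
```

```text
shift mm [  -0.6    0.5 -213.3] turn deg [ 0.1  -0.05 -0.02]
3.15 [ 0.5004 -0.3263  0.0367] [ 1.799e+02 -5.000e-02  1.568e+01] [-0.5  0.2  6. ] 0.039
```

The bridge is gripped at 39 mm opening. I'll lift it, shifting towards the fixture so the wrist camera sees the piston and posts beside it.

Call:
servo_tool:
  rows:
    - [[0,0,-10],[0,0,0],0.3]
    - [[0,0,-35],[0,0,0],0.3]
    - [[0,0,-70],[0,0,0],0.3]
    - [[0,0,-110],[0,0,0],0.3]
    - [[0,0,-150],[0,0,0],0.3]
  newtons: 70

```text
clock: 3.65
tool_pos: [0.4985, -0.3245, 0.1857]
tcp_rot: [-3.137, 0.002, 0.273]
wrist_force: [-0.1, -1.3, -6.2]
opening: 0.0384
```

Call:
servo_tool:
  rows:
    - [[5,-18,-40],[0,0,0],0.3]
    - [[10,-36,-80],[0,0,0],0.3]
    - [[15,-54,-120],[0,0,0],0.3]
    - [[20,-72,-150],[0,0,0],0.3]
    - [[23,-83,-163],[0,0,0],0.3]

```text
clock: 4.15
tool_pos: [0.4996, -0.2383, 0.3511]
tcp_rot: [3.14, -0.002, 0.274]
wrist_force: [-0.1, -0.1, -6.1]
opening: 0.0387
```

Call:
servo_tool:
  rows:
    - [[0,0,0],[0,0,0],0.3]
    - [[0,0,0],[0,0,0],0.3]

```text
clock: 4.35
tool_pos: [0.4986, -0.2394, 0.3468]
tcp_rot: [-3.139, 0.003, 0.274]
wrist_force: [-0.4, 0.1, -5.7]
opening: 0.0387
```

```bash
python3 - <<'E'
from wr import *
st,f=wrist("w2"); print(np.round(st["tool_pos"],4),np.degrees(st["tcp_rot"]),st["wrist_force"])
b,h=blobs(f,(12,120,90),(28,255,255),30)
for c in b[:4]: print("brass",c.mean(0),len(c),rect(plane(f,c,.112,st)))
b,h=blobs(f,(105,120,60),(125,255,255))
for c in b[:1]: print(c.mean(0),c.min(0),c.max(0),rect(plane(f,c,st["tool_pos"][2]+.015,st)))
E
```

```text
[ 0.4986 -0.2394  0.3468] [-1.79867339e+02  1.55269933e-01  1.56877768e+01] [-0.3986612   0.10442936 -5.6651543 ]
brass [26.71649485 55.58762887] 194 [552.8  40.3  49.8  30.3   1. ]
brass [243.38554217 117.1746988 ] 166 [ 556.  -148.8   49.9   29.1    1.3]
[326.76241135 209.52393617] [252   0] [402 442] [ 532.  -229.6  141.4   39.2   15.7]
```

View pics/w2.png

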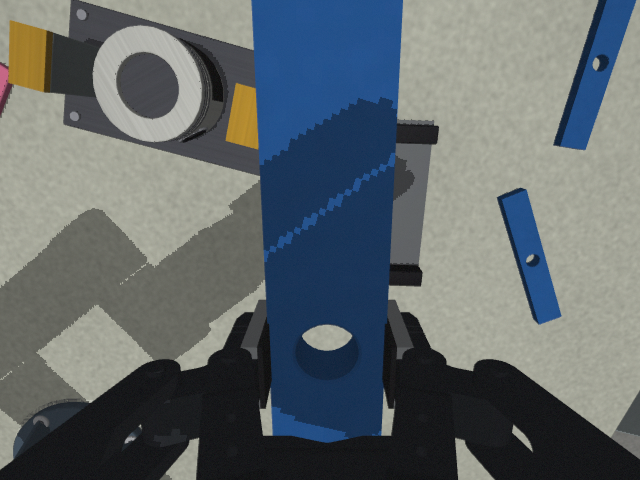

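```bash
python3 - <<'E'
from wr import *
F=pickle.load(open("f0.pkl","rb")); st,fw=pickle.load(open("w2.pkl","rb"))
def circ(P):
    for _ in range(4):
        A=np.c_[2*P[:,:2],np.ones(len(P))];s=np.linalg.lstsq(A,(P[:,:2]**2).sum(1),rcond=None)[0]
        r=np.sqrt(s[2]+s[0]**2+s[1]**2);e=np.hypot(*(P[:,:2]-s[:2]).T)-r
        P=P[abs(e)<max(2*np.std(e),.0006)]
    return np.round([*s[:2]*1000,r*1000,np.std(e)*1000],1),len(P)
for n,f,s,px in (("wrist",fw,st,(148,84)),("scene",F["scene"],None,(336,241)),("side",F["side"],None,(331,247))):
    g=cv2.cvtColor(f["frame"],cv2.COLOR_BGR2GRAY)
    for t in (90,110):
        m=((g<t)*255).astype(np.uint8)
        k,l=cv2.connectedComponents(m); lab=l[px[1],px[0]]
        c=cv2.findContours((l==lab).astype(np.uint8),cv2.RETR_EXTERNAL,cv2.CHAIN_APPROX_NONE)[0][0][:,0]
        print(n,t,g[px[1],px[0]],len(c),c.min(0),c.max(0),"rim",circ(plane(f,c,.092,s)),"floor",circ(plane(f,c,.072,s)))
    m=((g>=120)*255).astype(np.uint8)
    print(n,"annulus nearby grey",g[px[1],px[0]-60:px[0]+60:4].tolist())
# hole in held bridge
f=fw
h=cv2.cvtColor(f["frame"],cv2.COLOR_BGR2HSV)[300:400,285:370]
print("bowl-top",np.round(plane(f,(327,351),.3468+.015,st),4), "tcp",st["tool_pos"])
# hole width: columns 295..358
for z in (.355,.36,.365):
    P=plane(f,[(295,351),(358,351)],z,st); Q=plane(f,[(257,100),(397,100)],z,st);print(z,np.linalg.norm(P[0]-P[1])*1000,np.linalg.norm(Q[0]-Q[1])*1000)
E
```

```text
wrist 90 73 179 [117  52] [177 118] rim (array([ 5.571e+02, -5.250e+01,  2.740e+01,  3.000e-01]), 177) floor (array([ 5.563e+02, -4.390e+01,  2.880e+01,  3.000e-01]), 175)
wrist 110 73 180 [116  52] [178 118] rim (array([ 5.569e+02, -5.250e+01,  2.770e+01,  3.000e-01]), 179) floor (array([ 5.562e+02, -4.380e+01,  2.910e+01,  3.000e-01]), 179)
wrist annulus nearby grey [48, 49, 173, 178, 176, 172, 185, 122, 65, 75, 71, 70, 71, 73, 72, 73, 75, 71, 72, 72, 72, 72, 72, 181, 182, 185, 181, 180, 178, 56]
scene 90 49 62 [324 232] [347 251] rim (array([558.6, -50.4,  26.4,   0.7]), 59) floor (array([546.3, -53.9,  27. ,   0.7]), 59)
scene 110 49 62 [324 231] [348 251] rim (array([ 5.58e+02, -5.06e+01,  2.72e+01,  5.00e-01]), 54) floor (array([ 5.457e+02, -5.420e+01,  2.780e+01,  5.000e-01]), 54)
scene annulus nearby grey [128, 128, 129, 48, 43, 43, 37, 38, 48, 45, 140, 141, 63, 49, 48, 49, 50, 51, 105, 137, 140, 104, 138, 129, 96, 99, 99, 102, 132, 130]
side 90 77 47 [319 243] [341 251] rim (array([554.8, -46.8,  20.4,   2.3]), 45) floor (array([569.4, -78.7,  21.2,   2.4]), 45)
side 110 77 51 [319 242] [342 251] rim (array([556. , -48.8,  23.5,   2.2]), 50) floor (array([570.6, -80.7,  24.3,   2.3]), 50)
side annulus nearby grey [155, 155, 159, 156, 157, 156, 156, 151, 156, 157, 167, 166, 102, 76, 76, 77, 71, 74, 158, 165, 163, 68, 154, 156, 148, 151, 152, 152, 150, 157]
bowl-top [[ 0.5005 -0.2386  0.3618]] tcp [ 0.49861905 -0.23935719  0.34677257]
0.355 22.385008817165428 40.90238671848892
0.36 21.472723063454126 39.2354378688886
0.365 20.56043730974284 37.56848901928821
```

Measured by the wrist camera, the piston is at (557.0, -52.5) with bowl radius 27.7 mm (28 expected), and the scene camera agrees within 2 mm. The fixture centre is (554.4, -54.2) with yaw about 1°. I'll swing the bridge over.

Call:
servo_tool:
  rows:
    - [[6,-10,4],[0,0,-5],0.3]
    - [[16,-26,12],[0,0,-13],0.3]
    - [[28,-44,24],[0,0,-21],0.3]
    - [[41,-64,37],[0,0,-29],0.3]
    - [[53,-82,50],[0,0,-37],0.3]

```text
clock: 4.9
tool_pos: [0.5277, -0.1462, 0.2956]
tcp_rot: [-3.137, 0.001, 0.923]
wrist_force: [0.1, 0.5, -5.2]
opening: 0.0387
```

```bash
python3 go.py .557 -.0525 .22 90.95
```

```text
shift mm [ 92.5 -32.8  75.7] turn deg [-2.800e-01 -3.000e-02 -3.804e+01]
4.9 [ 0.5277 -0.1462  0.2956] [-1.7973e+02  6.0000e-02  5.2910e+01] [ 0.1  0.5 -5.2] 0.0387
```

Call:
servo_tool:
  rows:
    - [[18,-7,14],[0,0,-8],0.3]
    - [[38,-14,30],[0,0,-16],0.3]
    - [[58,-21,46],[0,0,-24],0.3]
    - [[77,-27,62],[0,0,-32],0.3]
    - [[92.5,-33,75],[0,0,-38],0.3]

```text
clock: 5.4
tool_pos: [0.5575, -0.0526, 0.2202]
tcp_rot: [-3.136, -0.001, 1.587]
wrist_force: [0.4, 0.3, -5.8]
opening: 0.0387
```

Call:
servo_tool:
  rows:
    - [[0,0,0],[0,0,0],0.3]
    - [[0,0,0],[0,0,0],0.3]
    - [[0,0,0],[0,0,0],0.3]

```text
clock: 5.7
tool_pos: [0.5585, -0.0541, 0.2233]
tcp_rot: [-3.141, 0.0, 1.58]
wrist_force: [0.3, -0.6, -6.0]
opening: 0.0386
```

```bash
python3 go.py .557 -.0525 .15 90.95
```

```text
shift mm [ 1.6 -1.4 73.3] turn deg [-0.03  0.03 -0.4 ]
5.7 [ 0.5585 -0.0541  0.2233] [-1.7997e+02  3.0000e-02  9.0550e+01] [ 0.3 -0.6 -6. ] 0.0386
```

Call:
servo_tool:
  rows:
    - [[1,-1,18],[0,0,-0.4],0.3]
    - [[1.5,-1.4,45],[0,0,-0.4],0.3]
    - [[1.5,-1.4,65],[0,0,-0.4],0.3]
    - [[1.5,-1.4,73],[0,0,-0.4],0.3]
    - [[1.5,-1.4,73],[0,0,-0.4],0.3]

```text
clock: 6.2
tool_pos: [0.5566, -0.0521, 0.1501]
tcp_rot: [-3.14, -0.0, 1.588]
wrist_force: [-0.7, 0.1, -5.9]
opening: 0.0389
```

```bash
python3 - <<'E'
from wr import *
st,f=wrist("w3"); fs=imaging.grab_frame("scene"); pickle.dump(fs,open("s3.pkl","wb"))
print(np.round(st["tool_pos"],4),np.degrees(st["tcp_rot"]),st["wrist_force"])
v=np.hstack([f["frame"][:, :], cv2.resize(fs["frame"][170:330,250:430],(540,480),interpolation=cv2.INTER_CUBIC)])
cv2.imwrite("pics/v3.png",cv2.resize(v,(800,325),interpolation=cv2.INTER_AREA))
b,h=blobs(f,(12,120,90),(28,255,255),30)
for c in b[:4]: print("brass",c.mean(0),len(c),rect(plane(f,c,.112,st)))
zt=st["tool_pos"][2]+.0133
b,h=blobs(fs,(105,120,60),(125,255,255))
for c in b[:3]: print("scene blue",c.mean(0),rect(plane(fs,c,zt)))
E
```

```text
[ 0.5566 -0.0521  0.1501] [-1.79910912e+02 -1.75741964e-02  9.09845166e+01] [-0.73666571  0.13803219 -5.942777  ]
scene blue [365.18181818 230.50757576] [557.5  13.7 109.1  42.  -88.7]
scene blue [146.25874126 261.25874126] [ 771.9 -392.9  153.    25.4    6.8]
scene blue [182.         189.23478261] [ 578.9 -413.3  153.2   24.    38.6]
```

View pics/v3.png

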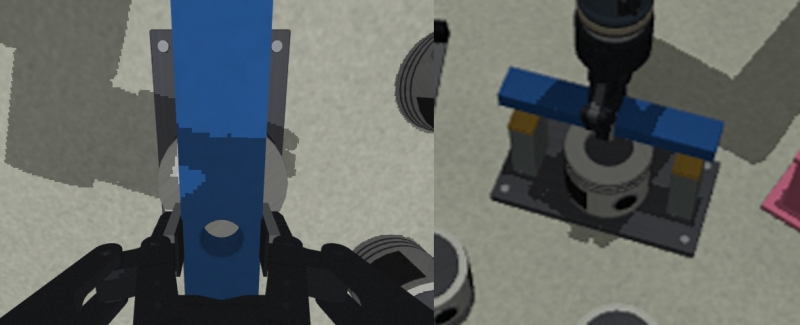

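```bash
python3 - <<'E'
from wr import *
st,f=pickle.load(open("w3.pkl","rb")); fs=pickle.load(open("s3.pkl","rb"))
zt=st["tool_pos"][2]+.0133
for vmin in (60,80,100):
    b,h=blobs(fs,(105,120,vmin),(125,255,255),15)
    c=np.vstack([x for x in b if 270<x[:,0].mean()<420 and 180<x[:,1].mean()<260])
    print("scene bridge",vmin,rect(plane(fs,c,zt)),len(b))
# wrist: bridge outline near hole rows, hole pixels
g=f["frame"]; h=cv2.cvtColor(g,cv2.COLOR_BGR2HSV)
m=cv2.inRange(h,(100,100,20),(130,255,255))
for r in (20,80,120,340): 
    xs=np.where(m[r])[0]; P=plane(f,[(xs[0],r),(xs[-1]+1,r)],zt,st); print("row",r,xs[0],xs[-1],np.round(P.mean(0)*1000,1),np.linalg.norm(P[0]-P[1])*1000)
# hole: white-ish far part + dark wall
roi=h[300:400,280:380]
cv2.imwrite("pics/hole3.png",cv2.resize(g[290:400,260:400],None,fx=5,fy=5,interpolation=cv2.INTER_CUBIC))
# piston rim chord rows
gr=cv2.cvtColor(g,cv2.COLOR_BGR2GRAY)
for r in (240,255,270,285): print(r,gr[r,215:270:3].tolist(),gr[r,380:440:3].tolist())
E
```

```text
scene bridge 60 [559.  -51.1 238.6  42.  -88.7] 4
scene bridge 80 [557.8 -51.1 238.6  39.6 -88.7] 5
scene bridge 100 [556.9 -51.6 237.5  38.3 -89.2] 4
row 20 252 401 [555.   49.4 163.4] 39.86745863584379
row 80 255 398 [555.3  34.6 163.4] 39.8584453039258
row 120 257 396 [555.5  24.1 163.4] 39.85201219829911
row 340 270 384 [556.9 -46.7 163.4] 38.796566254498025
240 [98, 101, 101, 100, 103, 102, 100, 50, 108, 108, 107, 106, 107, 109, 107, 175, 74, 46, 47] [47, 47, 44, 49, 107, 107, 107, 107, 108, 108, 108, 107, 108, 90, 99, 99, 97, 101, 101, 157]
255 [100, 98, 100, 102, 98, 99, 97, 109, 109, 107, 107, 107, 105, 105, 170, 172, 154, 71, 71] [49, 48, 48, 49, 106, 107, 107, 110, 108, 107, 106, 108, 109, 109, 109, 101, 99, 99, 102, 161]
270 [99, 101, 100, 101, 98, 100, 105, 105, 106, 105, 110, 110, 110, 112, 108, 109, 174, 74, 75] [46, 47, 48, 75, 106, 108, 109, 108, 109, 110, 109, 110, 107, 107, 110, 157, 158, 156, 158, 160]
285 [101, 98, 99, 104, 106, 101, 98, 111, 109, 110, 111, 112, 110, 109, 105, 106, 110, 74, 71] [45, 46, 43, 106, 109, 107, 105, 107, 109, 108, 108, 108, 108, 111, 144, 164, 162, 166, 169, 169]
```

View pics/hole3.png

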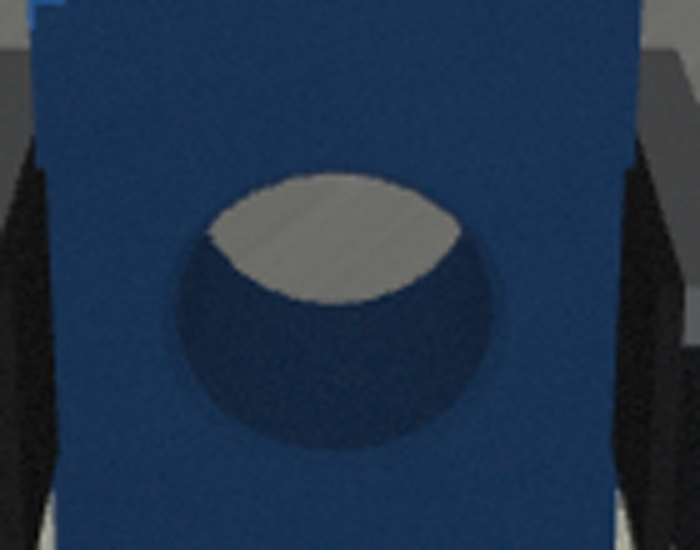

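```bash
python3 - <<'E'
from wr import *
st,f=pickle.load(open("w3.pkl","rb"))
zt=st["tool_pos"][2]+.0133
P=plane(f,[(327.2,352.2),(295,352.2),(359.4,352.2)],zt,st); print("hole",np.round(P[0]*1000,1),"dia",np.linalg.norm(P[1]-P[2])*1000)
print(plane(f,[(327.2,352.2)],zt-.003,st)*1000)
P=plane(f,[(235,255),(423.5,255)],.092,st); print("rim chord row255",np.round(P*1000,1)[:,:2],np.linalg.norm(P[0]-P[1])*1000)
gr=cv2.GaussianBlur(cv2.cvtColor(f["frame"],cv2.COLOR_BGR2GRAY),(1,5),1).astype(float)
# outer rim on right side: plate/table -> crown
pts=[]
for r in range(225,300,6):
  for rng,s in((range(405,432),1),(range(225,250),-1)):
    row=gr[r]; d=np.abs(row[np.array(rng)+2]-row[np.array(rng)-2]); i=int(np.argmax(d)); pts.append((r,rng[i],round(d[i])))
print(pts)
E
```

```text
hole [556.9 -51.4 163.4] dia 21.951566686599406
[[556.92986587 -53.30626586 160.43822729]]
rim chord row255 [[510.  -41.4]
 [605.3 -39.6]] 95.32263569595192
[(225, 412, 63), (225, 244, 59), (231, 413, 16), (231, 241, 57), (237, 416, 16), (237, 237, 61), (243, 418, 16), (243, 237, 61), (249, 420, 14), (249, 236, 18), (255, 421, 13), (255, 235, 11), (261, 429, 48), (261, 249, 17), (267, 425, 59), (267, 234, 14), (273, 425, 54), (273, 234, 7), (279, 423, 57), (279, 233, 9), (285, 423, 57), (285, 235, 14), (291, 421, 56), (291, 228, 50), (297, 419, 55), (297, 236, 52)]
```

```bash
python3 - <<'E'
from wr import *
from scipy.optimize import least_squares
st,f=pickle.load(open("w3.pkl","rb"))
px=[(412,225),(413,231),(416,237),(418,243),(420,249),(421,255),(425,267),(425,273),(423,279),(423,285),(421,291),(419,297),(244,225),(241,231),(237,237),(237,243),(236,249),(235,255),(234,267),(234,273),(233,279),(235,285)]
P=plane(f,np.array(px)+.5*0,.092,st)[:,:2]*1000
for R in (50,None):
    fn=lambda s:np.hypot(*(P-s[:2]).T)-(R or s[2])
    s=least_squares(fn,[557,-52,50],loss="soft_l1");print(R,np.round(s.x,1),np.round(fn(s.x),1))
E
```

```text
50 [557.1 -54.2  50. ] [ 0.9 -0.2 -0.3 -0.5 -0.6 -0.9  0.2  0.1 -0.9 -0.6 -1.1 -1.3  0.7  0.4
  0.8 -0.4 -0.9 -1.2 -1.6 -1.8 -1.2 -1.9]
None [557.3 -51.8  48.9] [ 0.5 -0.5 -0.5 -0.6 -0.5 -0.6  0.7  0.8 -0.   0.5  0.1  0.1  0.7  0.5
  1.1  0.1 -0.3 -0.4 -0.5 -0.5  0.2 -0.3]
```

Over the piston, the hole is at (556.9, -51.4). The piston is at about (557.2, -52.3), so they agree within 1 mm. The hole measures 21.95 mm across. I'll lower it slowly.

Call:
servo_tool:
  rows:
    - [[-0.3,0,6],[0,0,0],0.3]
    - [[-0.3,0,14],[0,0,0],0.3]
    - [[-0.3,0,21],[0,0,0],0.3]
    - [[-0.3,0,25],[0,0,0],0.3]
    - [[-0.3,0,27],[0,0,0],0.3]

```text
clock: 6.8
tool_pos: [0.5566, -0.0515, 0.123]
tcp_rot: [-3.14, -0.0, 1.589]
wrist_force: [-0.7, -1.0, -5.0]
opening: 0.0386
```

Call:
servo_tool:
  rows:
    - [[0,0,0.5],[0,0,0],0.3]
    - [[0,0,1],[0,0,0],0.3]
    - [[0,0,1.5],[0,0,0],0.3]
    - [[0,0,2],[0,0,0],0.3]
    - [[0,0,2],[0,0,0],0.3]

```text
clock: 7.3
tool_pos: [0.557, -0.0517, 0.1219]
tcp_rot: [3.141, 0.0, 1.589]
wrist_force: [0.0, -0.6, -5.3]
opening: 0.0388
```

```bash
python3 go.py .5568 -.0525 .1187 91
```

```text
shift mm [-0.8 -0.2  3.2] turn deg [0.01 0.01 0.07]
7.3 [ 0.557  -0.0517  0.1219] [1.7999e+02 1.0000e-02 9.1070e+01] [ 0.  -0.6 -5.3] 0.0388
```

Call:
servo_tool:
  rows:
    - [[-0.5,0,0.5],[0,0,0],0.3]
    - [[-0.5,0,1],[0,0,0],0.3]
    - [[-0.5,0,1.5],[0,0,0],0.3]
    - [[-0.5,0,2],[0,0,0],0.3]
    - [[-0.5,0,2],[0,0,0],0.3]

```text
clock: 7.8
tool_pos: [0.5569, -0.0522, 0.1197]
tcp_rot: [-3.141, -0.0, 1.589]
wrist_force: [0.0, 0.5, -5.8]
opening: 0.0386
```

Call:
servo_tool:
  rows:
    - [[0,0,0.3],[0,0,0],0.3]
    - [[0,0,0.6],[0,0,0],0.3]
    - [[0,0,0.9],[0,0,0],0.3]
    - [[0,0,0.9],[0,0,0],0.3]

```text
clock: 8.2
tool_pos: [0.557, -0.0522, 0.1189]
tcp_rot: [3.142, -0.0, 1.589]
wrist_force: [-0.4, -0.1, -5.4]
opening: 0.0386
```

Call:
servo_tool:
  rows:
    - [[0,0,0.4],[0,0,0],0.3]
    - [[0,0,0.8],[0,0,0],0.3]
    - [[0,0,0.8],[0,0,0],0.3]

```text
clock: 8.5
tool_pos: [0.557, -0.0522, 0.1188]
tcp_rot: [3.141, 0.0, 1.589]
wrist_force: [-2.4, -0.3, 2.7]
opening: 0.0389
```

Call:
servo_tool:
  rows:
    - [[0,0,0.4],[0,0,0],0.3]
    - [[0,0,0.8],[0,0,0],0.3]
    - [[0,0,0.8],[0,0,0],0.3]

```text
clock: 8.8
tool_pos: [0.557, -0.0522, 0.1188]
tcp_rot: [3.141, 0.0, 1.589]
wrist_force: [-3.7, 1.2, 8.4]
opening: 0.0385
```

The bridge has contact. I'll ease off the push and open.

Call:
servo_tool:
  rows:
    - [[0,0,-0.8],[0,0,0],0.3]
    - [[0,0,-0.8],[0,0,0],0.46]
    - [[0,0,-0.8],[0,0,0],0.52]
    - [[0,0,-0.8],[0,0,0],0.65]
    - [[0,0,-0.8],[0,0,0],0.8]
  newtons: 20

```text
clock: 9.3
tool_pos: [0.5575, -0.0524, 0.118]
tcp_rot: [3.141, 0.0, 1.589]
wrist_force: [0.0, -0.8, -0.5]
opening: 0.0677
```

Call:
servo_tool:
  rows:
    - [[0,0,-3],[0,0,0],0.9]
    - [[0,0,-15],[0,0,0],0.9]
    - [[0,0,-45],[0,0,0],0.9]
    - [[0,0,-85],[0,0,0],0.9]
    - [[0,0,-125],[0,0,0],0.9]

```text
clock: 9.8
tool_pos: [0.5567, -0.0521, 0.2449]
tcp_rot: [-3.141, -0.0, 1.589]
wrist_force: [-0.3, 0.6, -0.4]
opening: 0.077
```

Call:
servo_tool:
  rows:
    - [[20,0,-35],[0,0,0],0.9]
    - [[50,0,-70],[0,0,0],0.9]
    - [[80,0,-100],[0,0,0],0.9]
    - [[100,0,-105],[0,0,0],0.9]
    - [[100,0,-105],[0,0,0],0.9]

```text
clock: 10.3
tool_pos: [0.5554, 0.0501, 0.351]
tcp_rot: [3.136, -0.0, 1.593]
wrist_force: [-0.2, -0.7, -0.7]
opening: 0.0768
```

```bash
python3 - <<'E'
from wr import *
st,f=wrist("w4"); fs=imaging.grab_frame("scene"); fd=imaging.grab_frame("side"); pickle.dump((fs,fd),open("s4.pkl","wb"))
print(np.round(st["tool_pos"],4),np.degrees(st["tcp_rot"]),st["wrist_force"])
for n,g,s in(("wrist",f,st),("scene",fs,None)):
    b,h=blobs(g,(105,120,60),(125,255,255))
    for c in b[:2]: print(n,c.mean(0),rect(plane(g,c,.132,s)))
    for lo,hi in(((0,130,40),(8,255,255)),((170,130,40),(180,255,255))):
        b,h=blobs(g,lo,hi,30)
        for c in b[:3]: print(n,"red",c.mean(0),c.min(0),c.max(0),np.round(plane(g,c.mean(0),.15,s),3))
cv2.imwrite("pics/v4.png",np.hstack([cv2.resize(f["frame"],(400,300),interpolation=cv2.INTER_AREA),cv2.resize(fs["frame"][150:330,250:490][:, :],(400,300),interpolation=cv2.INTER_CUBIC)]))
E
```

```text
[0.5554 0.0501 0.351 ] [ 1.79701972e+02 -7.33458388e-03  9.12645131e+01] [-0.19991436 -0.67137461 -0.72320963]
wrist [324.79619048 301.06095238] [557.  -52.3 239.5  40.3 -88.9]
scene [315.9527027  226.09459459] [559.7 -96.7 146.8  39.9 -88.9]
scene [146.23776224 261.24475524] [ 758.6 -411.8  158.2   26.3    6.8]
scene red [523.72222222 251.62962963] [515 241] [534 261] [[0.492 0.342 0.15 ]]
```

View pics/v4.png

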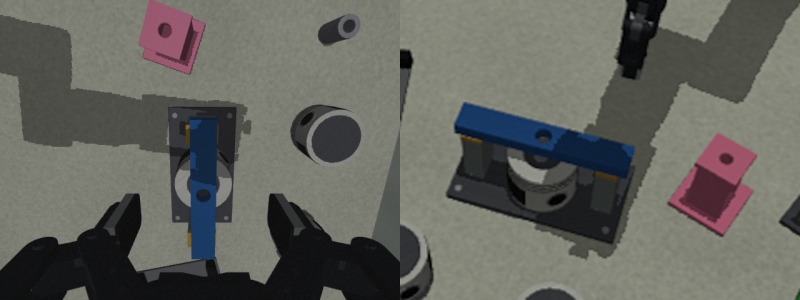

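The bridge now lies at (557.0, -52.3) with yaw 91.1°, against fixture yaw 91.0°. In the v4 wrist view its hole is at about (203,195) over the piston, and the scene view shows it on both brass tops. Next I'll locate the probe. It is in the grey stand at scene (508,268); the pink (437,258) and green (510,335) ones are not meant.

```bash
python3 - <<'E'
from wr import *
from go import go
fs,fd=pickle.load(open("s4.pkl","rb"))
C=[]
for g in (fs,fd):
    h=cv2.cvtColor(g["frame"],cv2.COLOR_BGR2HSV); m=cv2.inRange(h,(0,130,40),(8,255,255))|cv2.inRange(h,(172,130,40),(180,255,255))
    cs=[c for c in cv2.findContours(m,cv2.RETR_EXTERNAL,cv2.CHAIN_APPROX_NONE)[0] if cv2.contourArea(c)>40]
    for c in cs: print(cv2.boundingRect(c),cv2.contourArea(c))
    M=cv2.moments(max(cs,key=cv2.contourArea)); C.append((M["m10"]/M["m00"],M["m01"]/M["m00"]))
p=tri([rays(fs,C[0]),rays(fd,C[1])]); print(C,p,proj(fs,p),proj(fd,p))
print(np.round(proj(fd,[[p[0],p[1],z] for z in(.11,.17,.176)]),1).tolist(),np.round(proj(fs,[[p[0],p[1],z] for z in(.11,.17,.176)]),1).tolist())
go(p[0],p[1],.36,91)
cv2.imwrite("pics/v5.png",np.hstack([cv2.resize(fs["frame"][220:310,460:580],(400,300),interpolation=cv2.INTER_CUBIC),cv2.resize(fd["frame"][300:435,175:355],(400,300),interpolation=cv2.INTER_CUBIC)]))
E
```

```text
(515, 241, 20, 21) 179.0
(255, 327, 17, 32) 380.5
[(522.8035381750466, 253.0586592178771), (263.1270258431888, 343.45816907577745)] [0.48426616 0.34403005 0.13386912] [[522.62792887 252.79501384]] [[262.73558311 343.63947472]]
[[263.2, 355.3], [262.0, 325.3], [261.8, 322.1]] [[518.7, 258.5], [528.8, 243.8], [529.9, 242.2]]
shift mm [298.  -64.8 -12.3] turn deg [-0.06  0.03  0.06]
```

View pics/v5.png

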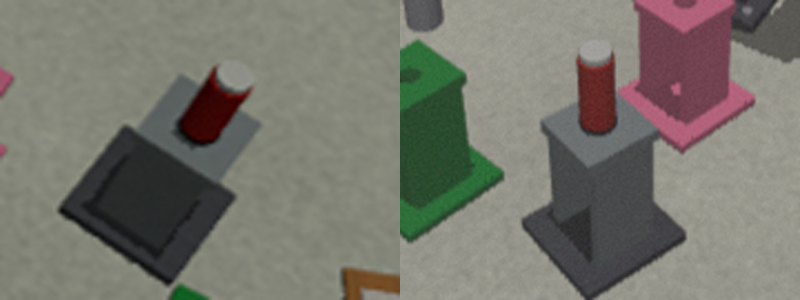

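v5 shows the red probe in the grey stand in both views, triangulated to (484, 344) mm. I'll move above it.

Call:
servo_tool:
  rows:
    - [[25,-5,-5],[0,0,0],0.9]
    - [[65,-14,-10],[0,0,0],0.9]
    - [[110,-24,-12],[0,0,0],0.9]
    - [[155,-34,-12],[0,0,0],0.9]
    - [[200,-44,-12],[0,0,0],0.9]

```text
clock: 10.95
tool_pos: [0.5071, 0.2469, 0.3591]
tcp_rot: [-3.14, 0.001, 1.587]
wrist_force: [-0.6, 0.7, 0.3]
opening: 0.0767
```

Call:
servo_tool:
  rows:
    - [[40,-9,0],[0,0,0],0.9]
    - [[75,-16,0],[0,0,0],0.9]
    - [[93,-20,0],[0,0,0],0.9]
    - [[98,-21,0],[0,0,0],0.9]
    - [[98,-21,0],[0,0,0],0.9]

```text
clock: 11.45
tool_pos: [0.4847, 0.3438, 0.3591]
tcp_rot: [-3.14, 0.001, 1.589]
wrist_force: [-0.3, -0.5, 0.4]
opening: 0.0768
```

Call:
servo_tool:
  rows:
    - [[0,0,0],[0,0,0],0.9]
    - [[0,0,0],[0,0,0],0.9]

```text
clock: 11.65
tool_pos: [0.4852, 0.343, 0.3599]
tcp_rot: [-3.141, 0.001, 1.587]
wrist_force: [-0.7, -0.6, -0.0]
opening: 0.077
```

```bash
python3 - <<'E'
from wr import *
from go import go
st,f=wrist("w5"); print(np.round(st["tool_pos"],4),np.degrees(st["tcp_rot"]))
h=cv2.cvtColor(f["frame"],cv2.COLOR_BGR2HSV); m=cv2.inRange(h,(0,130,40),(8,255,255))|cv2.inRange(h,(172,130,40),(180,255,255))
c=max(cv2.findContours(m,cv2.RETR_EXTERNAL,cv2.CHAIN_APPROX_NONE)[0],key=cv2.contourArea)
x,y,w,hh=cv2.boundingRect(c); print(x,y,w,hh)
# cap: light grey adjacent above red
g=f["frame"]; print(np.round(plane(f,[(x+w/2,y+hh)],.11,st)*1000,1))
print(cv2.cvtColor(g,cv2.COLOR_BGR2GRAY)[y-30:y+hh+30:3,int(x+w/2)].tolist())
print("expected px",np.round(proj(f,[[.484,.344,z] for z in(.11,.17,.176)],st),1).tolist())
cv2.imwrite("pics/w5c.png",cv2.resize(g[max(0,y-80):y+hh+80,x-100:x+w+100],None,fx=2.5,fy=2.5))
E
```

```text
[0.4852 0.343  0.3599] [-1.79979699e+02  3.70422756e-02  9.09461421e+01]
309 191 31 32
[[483.2 323.2 110. ]]
[56, 34, 34, 94, 94, 60, 56, 56, 56, 57, 23, 25, 24, 23, 34, 80, 79, 80, 78, 79, 80, 78, 78, 81, 56, 120, 119, 121, 122, 124, 120]
expected px [[325.7, 202.3], [325.4, 216.3], [325.4, 217.9]]
```

View pics/w5c.png

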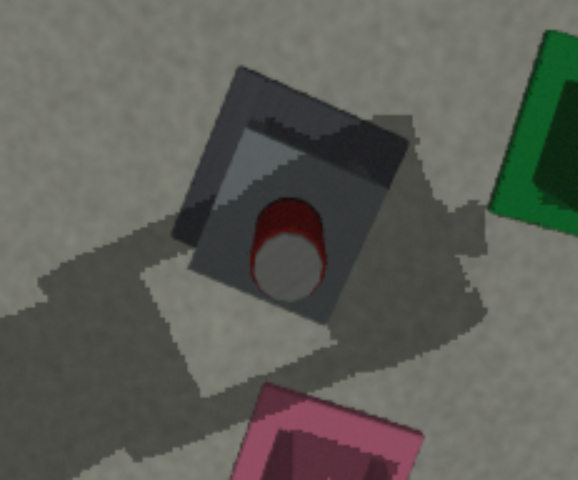

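The cap disc centre in w5 is at pixel (324.6, 217.4), against (325.4, 217.9) predicted. That puts the probe at about (483.5, 344.3), and the stand's grey colour is confirmed. I'll go down to grip the handle.

Call:
servo_tool:
  rows:
    - [[1.3,-1.7,20],[0,0,0],0.9]
    - [[1.3,-1.7,55],[0,0,0],0.9]
    - [[1.3,-1.7,95],[0,0,0],0.9]
    - [[1.3,-1.7,130],[0,0,0],0.9]
    - [[1.3,-1.7,160],[0,0,0],0.9]

```text
clock: 12.2
tool_pos: [0.4827, 0.3447, 0.1984]
tcp_rot: [-3.141, 0.001, 1.588]
wrist_force: [-0.4, 0.8, 0.6]
opening: 0.0769
```

Call:
servo_tool:
  rows:
    - [[0,0,20],[0,0,0],0.9]
    - [[0,0,40],[0,0,0],0.9]
    - [[0,0,54],[0,0,0],0.9]
    - [[0,0,60],[0,0,0],0.9]
    - [[0,0,60],[0,0,0],0.9]

```text
clock: 12.7
tool_pos: [0.4828, 0.3454, 0.1396]
tcp_rot: [-3.141, 0.0, 1.589]
wrist_force: [0.5, 1.4, -0.5]
opening: 0.0765
```

```bash
python3 go.py .4835 .3443 .140 91
```

```text
shift mm [-1.1  0.7 -0.4] turn deg [-0.06  0.03  0.03]
12.7 [0.4828 0.3454 0.1396] [-1.7994e+02  3.0000e-02  9.1030e+01] [ 0.5  1.4 -0.5] 0.0765
```

Call:
servo_tool:
  rows:
    - [[-1,0.7,0],[0,0,0],0.7]
    - [[-1,0.7,0],[0,0,0],0.5]
    - [[-1,0.7,0],[0,0,0],0.4]
    - [[-1,0.7,0],[0,0,0],0.34]
    - [[-1,0.7,0],[0,0,0],0.28]
  newtons: 30

```text
clock: 13.2
tool_pos: [0.4835, 0.3449, 0.1407]
tcp_rot: [3.141, -0.0, 1.589]
wrist_force: [-0.9, -0.7, 3.6]
opening: 0.0255
```

Call:
servo_tool:
  rows:
    - [[0,0,0],[0,0,0],0.15]
    - [[0,0,0],[0,0,0],0.15]
    - [[0,0,0],[0,0,0],0.15]
    - [[0,0,0],[0,0,0],0.15]
    - [[0,0,0],[0,0,0],0.15]
  newtons: 60

```text
clock: 13.7
tool_pos: [0.4836, 0.3449, 0.1408]
tcp_rot: [3.141, -0.0, 1.589]
wrist_force: [-1.2, -1.2, 5.2]
opening: 0.0245
```

Call:
servo_tool:
  rows:
    - [[0,0,-2],[0,0,0],0.15]
    - [[0,0,-8],[0,0,0],0.15]
    - [[0,0,-20],[0,0,0],0.15]
    - [[0,0,-35],[0,0,0],0.15]
    - [[0,0,-50],[0,0,0],0.15]

```text
clock: 14.2
tool_pos: [0.4836, 0.3448, 0.191]
tcp_rot: [-3.142, 0.0, 1.589]
wrist_force: [0.9, -0.3, -1.7]
opening: 0.0246
```

Call:
servo_tool:
  rows:
    - [[0,0,-25],[0,0,0],0.15]
    - [[0,0,-55],[0,0,0],0.15]
    - [[0,0,-90],[0,0,0],0.15]
    - [[0,0,-120],[0,0,0],0.15]
    - [[0,0,-135],[0,0,0],0.15]

```text
clock: 14.7
tool_pos: [0.4846, 0.3453, 0.3292]
tcp_rot: [3.136, -0.002, 1.589]
wrist_force: [0.1, 0.5, -0.7]
opening: 0.0248
```

```bash
python3 go.py .557 -.0523 .315 91
```

```text
shift mm [-398.9   64.9   13.6] turn deg [ 0.33 -0.14  0.07]
14.7 [0.4846 0.3453 0.3292] [ 1.7967e+02 -1.4000e-01  9.1070e+01] [ 0.1  0.5 -0.7] 0.0248
```

Call:
servo_tool:
  rows:
    - [[-20,3,0],[0,0,0],0.15]
    - [[-55,9,3],[0,0,0],0.15]
    - [[-95,15,6],[0,0,0],0.15]
    - [[-140,23,10],[0,0,0],0.15]
    - [[-185,30,13],[0,0,0],0.15]

```text
clock: 15.2
tool_pos: [0.5169, 0.159, 0.3126]
tcp_rot: [3.141, 0.0, 1.59]
wrist_force: [1.0, 0.2, -1.4]
opening: 0.0245
```

Call:
servo_tool:
  rows:
    - [[-45,7,0],[0,0,0],0.15]
    - [[-90,15,0],[0,0,0],0.15]
    - [[-135,22,0],[0,0,0],0.15]
    - [[-170,28,0],[0,0,0],0.15]
    - [[-190,31,0],[0,0,0],0.15]

```text
clock: 15.7
tool_pos: [0.552, -0.0322, 0.3128]
tcp_rot: [3.14, 0.001, 1.587]
wrist_force: [-0.2, -0.4, -2.2]
opening: 0.0244
```

Call:
servo_tool:
  rows:
    - [[-14,2,0],[0,0,0],0.15]
    - [[-21,4,0],[0,0,0],0.15]
    - [[-24,4,0],[0,0,0],0.15]
    - [[-24,4,0],[0,0,0],0.15]
    - [[-24,4,0],[0,0,0],0.15]

```text
clock: 16.2
tool_pos: [0.5557, -0.0518, 0.3121]
tcp_rot: [-3.141, -0.001, 1.591]
wrist_force: [0.7, 0.7, -2.7]
opening: 0.0247
```

```bash
python3 - <<'E'
from wr import *
from go import go
st,f=wrist("w6"); S={n:imaging.grab_frame(n) for n in("scene","side")}; pickle.dump(S,open("s6.pkl","wb"))
print(np.round(st["tool_pos"],4),np.degrees(st["tcp_rot"])); go(.557,-.0523,.315,91,st)
t=st["tool_pos"]
out=[]
for n,g in S.items():
    p=proj(g,[t+[0,0,-.1308],t+[0,0,-.03]]); print(n,"tip,handle-bottom expected",np.round(p,1).tolist())
    x,y=p[0].astype(int); out.append(cv2.resize(g["frame"][y-60:y+50,x-60:x+60],(480,440),interpolation=cv2.INTER_CUBIC)); print("crop0",x-60,y-60)
cv2.imwrite("pics/v6.png",cv2.resize(np.hstack(out),(800,367)))
E
```

```text
[ 0.5557 -0.0518  0.3121] [-1.79981342e+02 -3.24468688e-02  9.11374239e+01]
shift mm [-0.5  1.3 -2.9] turn deg [-0.02 -0.03  0.14]
scene tip,handle-bottom expected [[336.3, 217.3], [337.5, 187.2]]
crop0 276 157
side tip,handle-bottom expected [[332.6, 210.5], [334.5, 166.9]]
crop0 272 150
```

View pics/v6.png

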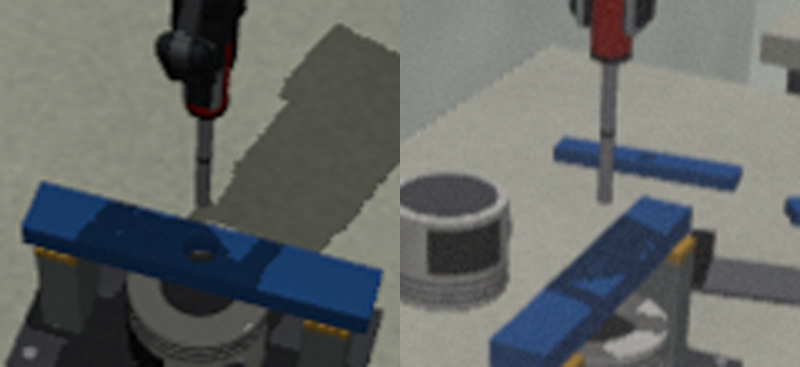

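v6 shows the probe hanging upright above the bridge. Its tip is at scene (337.2, 218.8) and side (333.5, 210.9), within about 1 px of prediction. The hole is at scene (336, 233). I'll measure the rod line at subpixel level.

```bash
cat > rod.py <<'E'
from wr import *
def rodline(g,t,lo=-.112,hi=-.04,tipo=-.1308):
    """subpixel rod centre columns at several heights, returns fitted pixel line minus line expected for a vertical rod at TCP"""
    gr=cv2.cvtColor(g["frame"],cv2.COLOR_BGR2GRAY).astype(float); res=[];wd=[]
    for dz in np.linspace(lo,hi,25):
        u,v=proj(g,t+[0,0,dz])[0]; r=int(round(v)); u0=int(round(u)); seg=gr[r,u0-9:u0+10]
        bg=np.r_[seg[:4],seg[-4:]]; w=np.clip(np.abs(seg-np.interp(range(19),[1.5,16.5],[np.median(seg[:4]),np.median(seg[-4:])]))-12,0,None)
        w[:3]=0;w[-3:]=0
        if w.sum()>30 and np.ptp(bg)<40: res.append((dz,(w*np.arange(u0-9,u0+10)).sum()/w.sum()-np.interp(r,*zip(*sorted(((proj(g,t+[0,0,d])[0][1],proj(g,t+[0,0,d])[0][0]) for d in(-.14,0)))))));wd.append((w>0).sum())
    res=np.array(res); p=np.polyfit(*res.T,1) if len(res)>3 else [0,0]
    e=res[:,1]-np.polyval(p,res[:,0]); k=abs(e)<1; p=np.polyfit(*res[k].T,1)
    return len(res),np.median(wd),round(float(np.std(e)),2),"dev px tip %.2f handle %.2f"%(np.polyval(p,tipo),np.polyval(p,-.03))
E
python3 - <<'E'
from rod import *
st,f=pickle.load(open("w6.pkl","rb")); S=pickle.load(open("s6.pkl","rb")); t=st["tool_pos"]
for n,g in S.items():
    print(n,rodline(g,t)); b=proj(g,t-[0,0,.13]); print("px per mm x,y",np.round((proj(g,t-[0,0,.13]+[[.01,0,0],[0,.01,0],[0,0,.01]])-b)/10,2).tolist())
print("hole scene",plane(S["scene"],(336,232.9),.132))
g=S["scene"]; h=cv2.cvtColor(g["frame"],cv2.COLOR_BGR2HSV); print(h[226:240,328:345,2])
E
```

```text
scene (18, np.float64(6.0), 0.09, 'dev px tip -0.19 handle 0.05')
px per mm x,y [[-0.15, 0.36], [0.45, 0.12], [0.01, -0.28]]
side (18, np.float64(5.0), 0.1, 'dev px tip 0.20 handle 0.16')
px per mm x,y [[-0.41, -0.1], [-0.2, 0.17], [0.02, -0.41]]
hole scene [[ 0.56240932 -0.04910947  0.132     ]]
[[ 60  60  59  59  60  61  62  61  61  60  59  68  97 106 106 106 111]
 [ 58  59  60  59  60  59  58  57  54  58  60  59  68  96 106 105 103]
 [ 59  59  59  60  57  53  52  50  51  52  52  55  56  68  97 106 104]
 [ 59  60  60  54  50  48  50  51  50  50  49  48  55  56  95 108 106]
 [ 59  60  58  49  45  49  50  50  52  50  49  46  48  56  69  97 107]
 [ 60  59  54  46  46  50  50  52  51  50  48  46  44  53  58  67  97]
 [ 59  60  57  47  47  50  57  62  56  55  53  48  43  54  59  57  66]
 [ 60  60  60  52  39  34  38  41  39  37  39  38  49  59  60  59  88]
 [ 60  59  60  59  45  32  28  29  31  29  29  41  56  62  61  60  71]
 [ 60  60  59  60  58  53  47  40  40  43  52  58  61  62  61  61  60]
 [ 60  60  59  60  60  60  58  58  58  59  60  62  61  61  61  60  61]
 [ 54  54  58  58  59  60  60  61  62  61  61  61  62  61  61  60  60]
 [ 51  51  52  52  53  54  57  61  61  62  60  61  61  62  61  60  61]
 [ 51  51  50  51  51  51  52  53  55  58  59  61  62  61  61  61  62]]
```

The rod is vertical within about 0.3°, and the tip sits within 0.5 mm of the TCP axis. I'll centre it and lower it to just above the hole.

Call:
servo_tool:
  rows:
    - [[0,0.8,3],[0,0,0.1],0.15]
    - [[0,1.6,12],[0,0,0.1],0.15]
    - [[0,1.6,25],[0,0,0.1],0.15]
    - [[0,1.6,33],[0,0,0.1],0.15]
    - [[0,1.6,35],[0,0,0.1],0.15]

```text
clock: 16.85
tool_pos: [0.5567, -0.0526, 0.2754]
tcp_rot: [-3.138, -0.001, 1.588]
wrist_force: [0.1, -0.3, -2.4]
opening: 0.0247
```

Call:
servo_tool:
  rows:
    - [[0,0,0],[0,0,0],0.15]
    - [[0,0,0],[0,0,0],0.15]
    - [[0,0,0],[0,0,0],0.15]

```text
clock: 17.15
tool_pos: [0.5579, -0.053, 0.2776]
tcp_rot: [3.14, 0.0, 1.588]
wrist_force: [1.2, 1.2, -1.9]
opening: 0.0246
```

```bash
python3 - <<'E'
from rod import *
from go import go
st,f=wrist("w7"); S={n:imaging.grab_frame(n) for n in("scene","side")}; pickle.dump(S,open("s7.pkl","wb")); t=st["tool_pos"]
print(np.round(t,4),np.degrees(st["tcp_rot"]),st["clock"],st["wrist_force"]); go(.5573,-.0517,.277,91,st)
for n,g in S.items(): print(n,rodline(g,t))
g=S["scene"]; print("exp hole px",proj(g,[[.557,-.052,.132]]),"tip px",proj(g,t-[0,0,.1308]))
h=cv2.cvtColor(g["frame"],cv2.COLOR_BGR2HSV); print(h[224:240,326:346,2])
b,_=blobs(f,(105,120,20),(125,255,255)); 
for c in b[:2]: print("wrist blue",rect(plane(f,c,.132,st)),c.min(0),c.max(0))
b,_=blobs(g,(105,120,40),(125,255,255)); 
for c in b[:1]: print("scene blue",rect(plane(g,c,.132)))
# wrist: expected hole and rod tip
print("wrist exp hole",proj(f,[[.557,-.052,.132]],st),"tip",proj(f,t-[0,0,.1308],st))
a=cv2.resize(f["frame"][:, :],(400,300),interpolation=cv2.INTER_AREA)
cv2.imwrite("pics/w7c.png",f["frame"])
E
```

```text
[ 0.5579 -0.053   0.2776] [1.79930530e+02 2.04502875e-02 9.09645886e+01] 17.15 [ 1.19000563  1.20439451 -1.8667561 ]
shift mm [ 1.3 -0.6  0.6] turn deg [ 0.07  0.02 -0.04]
scene (9, np.float64(7.0), 0.12, 'dev px tip -3.15 handle 0.61')
side (15, np.float64(5.0), 0.13, 'dev px tip 0.30 handle 0.06')
exp hole px [[335.51005791 230.62499094]] tip px [[335.0921406  227.06764804]]
[[ 59  59  60  59  59  59  59  54  53  55  54  55  95 104  92 114 124 102
   82  77]
 [ 59  59  60  60  59  59  61  54  53  55  54  49  66  99 105 112 117 113
  120 114]
 [ 60  59  59  60  60  60  61  54  54  55  54  50  56  69  73  96 107 107
  112 110]
 [ 60  59  60  60  61  61  61  54  54  56  54  53  59  61  57  94 108 105
  104 105]
 [ 60  59  59  60  60  61  58  53  57  58  54  51  52  56  58  69  73  97
  107 106]
 [ 60  60  59  60  61  55  50  50  52  54  51  50  50  49  55  58  58  94
  108 107]
 [ 60  59  60  61  58  48  47  50  51  50  51  51  49  46  49  58  60  69
   98 107]
 [ 60  61  61  60  54  46  46  50  52  51  51  50  48  45  44  54  59  57
   95 108]
 [ 59  60  60  60  56  48  46  51  57  61  58  56  54  48  43  56  61  58
   68  99]
 [ 60  60  60  61  60  54  39  34  39  43  40  38  38  39  50  60  61  60
   58  96]
 [ 60  61  61  61  61  60  45  30  28  30  30  30  29  42  56  61  62  60
   60  71]
 [ 62  60  61  60  59  60  59  54  48  41  41  43  52  59  62  62  61  61
   61  59]
 [ 58  60  61  61  60  59  60  60  59  58  59  59  62  62  63  62  62  62
   61  61]
 [ 52  52  54  55  59  59  60  61  62  62  62  61  61  62  62  61  62  61
   61  61]
 [ 51  52  52  52  53  53  54  54  58  61  62  63  61  62  62  61  62  62
   61  62]
 [ 52  52  52  52  51  51  51  52  52  54  56  57  59  62  62  62  61  62
   61  62]]
wrist blue [556.3 -15.8 165.   40.2 -89. ] [294  50] [355 289]
scene blue [ -50.1 -740.4  745.3  204.4  -72. ]
wrist exp hole [[325.14284396 230.12571871]] tip [[326.4132202  237.13302351]]
```

```bash
python3 - <<'E'
from rod import *
st,f=pickle.load(open("w7.pkl","rb"))
h=cv2.cvtColor(f["frame"],cv2.COLOR_BGR2HSV)
np.set_printoptions(linewidth=250)
print("cols 290..360 step 2")
for r in range(212,262,3): print(r,h[r,290:360:2,2])
print("sat")
for r in range(212,262,6): print(r,h[r,290:360:2,1])
for _ in range(6): pass
from station import robot
for _ in range(3): print(np.round(robot.read_state()["tool_pos"],4))
E
```

```text
cols 290..360 step 2
212 [166  66  70  70 122 125 124 124 125 126 125  74  77  76  75  76  76  76  79  77  77  78  77  77  80  78  80  77  78  78  76  78  46  43  47]
215 [157  60  71  46 120 125 124 125 124  80  77  79  77  75  78  76  71  67  70  73  75  78  78  80  78  78  80  77  78  78  77  79  44  46  47]
218 [ 99  64  45  45 122 126 126 126 123  83  75  77  76  67  53  42  43  43  42  44  42  49  63  77  79  80  79  76  76  77  79  78  42  44  49]
221 [101  69  45  45 122 125 125 125  82  74  76  74  50  44  44  43  45  44  43  45  45  46  44  44  71  77  78  76  76  78  78  76  42  45  61]
224 [101  82  49  44 122 125 126  77  76  76  72  49  42  43  46  45  43  43  44  44  44  45  44  43  44  71  77  78  76  77  78  77  43  42  69]
227 [ 99  99  70  45 122 121 119  75  76  78  69  41  43  43  42  46  41  44  45  44  42  41  43  46  43  61  77  79  77  77  75  78  46  59  94]
230 [ 99 101  89  58 123  82  75  77  76  78  63  49  43  44  41  42  44  45  42  41  43  43  45  44  50  58  77  76  77  77  75  77  51  72 100]
233 [100  98 101  79  74  75  76  76  77  76  70  52  50 
[... 2098 characters left out ...]
9 172 176 190 190 174 181   8   8   8]
242 [  8   5  10   7  97 179 185 182 178 194 185 174 171 173 170  18   9   9  16   9  17  13 149 189 166 184 185 177 185 195 178 185   8  10   8]
248 [  9   9   8  11  42 196 186 171 176 169 166 176 185 179 155  13  17   8  17  16  13  17 137 192 169 187 177 170 178 181 184 128   8  11  10]
254 [  8   9   8   8  37 173 172 199 174 190 181 169 174 190 120  18  13  22  23  12  13   9 100 179 194 178 168 190 187 188 194 124   8   8   8]
260 [ 10   6  10   8  18 189 177 174 183 179 173 186 171 177 102   9  16  17   9   9   9   9  10 156 170 187 188 191 172 185 179  82   8   8   8]
[ 0.5578 -0.053   0.2775]
[ 0.5578 -0.053   0.2775]
[ 0.5578 -0.053   0.2775]
```

The wrist pixels show the hole centred at (325.3, 229.7), which is (557.15, -51.7) mm. The rod tip is at about (557.8, -53.4), so I'll shift by (-0.6, +1.6) mm before lowering.

Call:
servo_tool:
  rows:
    - [[0.8,-0.3,0],[0,0,0],0.15]
    - [[1.6,-0.6,0],[0,0,0],0.15]
    - [[1.6,-0.6,0],[0,0,0],0.15]
    - [[1.6,-0.6,0],[0,0,0],0.15]

```text
clock: 17.7
tool_pos: [0.5569, -0.0513, 0.2771]
tcp_rot: [3.142, 0.0, 1.588]
wrist_force: [0.5, -0.1, -2.2]
opening: 0.0246
```

```bash
cat > chk.py <<'E'
from rod import *
from go import go
import sys
st,f=wrist(sys.argv[1]); t=st["tool_pos"]
print(np.round(t,4),np.round(np.degrees(st["tcp_rot"]),2),st["clock"],np.round(st["wrist_force"],1)); go(.5572,-.0514,.2128,91,st)
h=cv2.cvtColor(f["frame"],cv2.COLOR_BGR2HSV); np.set_printoptions(linewidth=250)
hp=proj(f,[[.55715,-.0517,.132]],st)[0]; print("exp hole",hp,"rod at .132",proj(f,[t[0],t[1],.132],st),"tip",proj(f,t-[0,0,.1308],st))
x=int(hp[0])//2*2; print("cols from",x-30)
for r in range(int(hp[1])-20,int(hp[1])+26,3): print(r,h[r,x-30:x+32:2,2], h[r,x-12:x+14:2,1])
E
python3 chk.py w8
```

```text
[ 0.5569 -0.0513  0.2771] [180.     0.    90.97] 17.7 [ 0.5 -0.1 -2.2]
shift mm [-0.1  0.3 64.3] turn deg [ 0.    0.   -0.03]
exp hole [326.93985039 232.31361536] rod at .132 [[326.64440949 231.73413982]] tip [[326.62831664 237.19225122]]
cols from 296
212 [ 68  71 124 125 125 124 126 124 125  74  75  76  77  77  76  77  76  76  78  79  79  80  78  78  78  78  77  77  79  77  46] [196 177 178 179 179 174 182 181 188 190 171 168 172]
215 [ 46  44 124 124 124 124 123  82  74  76  76  75  76  75  76  77  77  77  78  79  78  78  78  78  78  78  77  78  77  76  43] [188 181 177 181 187 188 176 182 182 177 184 177 173]
218 [ 46  44 123 126 123 124  76  77  76  78  76  77  75  70  69  64  65  69  75  78  77  77  79  79  78  76  77  77  78  78  45] [177 185 179 194 164 170 175 165 155 194 193 195 199]
221 [ 44  44 123 126 125 124  74  76  76  77  77  64  44  43  43  42  41  43  44  46  63  76  76  77  78  76  75  78  76  78  45] [172 176 159  17  24  24   6  19  30  17  17 162 181]
224 [ 42  44 123 121 121  75  77  76  77  68  45  44  45  42  42  42  40  43  45  44  42  50  70  77  76  77  7
[... 1339 characters left out ...]
5  76  77  76  72  56  59  60  63  60  59  59  69  75  76  75  76  75  76  76  76  74  86 101] [179 171 142  14  13  17  16  17  13  17 137 180 178]
251 [163 167  86  74  74  77  75  75  75  75  76  70  56  60  60  60  60  60  58  63  76  74  75  76  76  77  75  75  75  92  96] [187 185 157  18  13  13  17  13  21  18 101 174 186]
254 [164 162 104  74  75  74  75  77  75  75  76  65  57  58  47  35  46  56  56  65  77  74  75  75  76  75  75  76  76  89 100] [177 174 106   9   9  11  15  17  14   9  98 169 186]
257 [163 163 103  74  76  76  75  76  76  77  76  61  20  40  58  58  60  42  17  58  76  76  73  75  76  75  76  77  76  92  98] [176 178  75  26  19  13   9  13  12  45  75 188 185]
```

The rod is centred in the hole within about 0.5 mm. I'll lower it.

Call:
servo_tool:
  rows:
    - [[0,0.1,3],[0,0,0],0.15]
    - [[0,0.2,8],[0,0,0],0.15]
    - [[0,0.2,14],[0,0,0],0.15]
    - [[0,0.2,19],[0,0,0],0.15]
    - [[0,0.2,22],[0,0,0],0.15]

```text
clock: 18.25
tool_pos: [0.5567, -0.0512, 0.2541]
tcp_rot: [-3.14, -0.0, 1.588]
wrist_force: [0.2, -0.4, -0.7]
opening: 0.0245
```

Call:
servo_tool:
  rows:
    - [[0,0,3],[0,0,0],0.15]
    - [[0,0,7],[0,0,0],0.15]
    - [[0,0,13],[0,0,0],0.15]
    - [[0,0,18],[0,0,0],0.15]
    - [[0,0,21],[0,0,0],0.15]

```text
clock: 18.75
tool_pos: [0.5568, -0.0512, 0.2334]
tcp_rot: [-3.141, -0.0, 1.588]
wrist_force: [1.4, -1.6, -1.6]
opening: 0.0246
```

```bash
python3 chk.py w9 | head -3
```

```text
[ 0.5568 -0.0512  0.2334] [-1.7995e+02 -2.0000e-02  9.0970e+01] 18.75 [ 1.4 -1.6 -1.6]
shift mm [-0.2  0.4 20.6] turn deg [-0.05 -0.02 -0.03]
exp hole [327.24707077 251.13046073] rod at .132 [[326.74876783 250.41037375]] tip [[326.81277645 237.24759726]]
```

Call:
servo_tool:
  rows:
    - [[0,0.2,3],[0,0,0],0.15]
    - [[-0.1,0.3,8],[0,0,0],0.15]
    - [[-0.1,0.3,13],[0,0,0],0.15]
    - [[-0.1,0.3,17.5],[0,0,0],0.15]
    - [[-0.1,0.3,20],[0,0,0],0.15]

```text
clock: 19.3
tool_pos: [0.5571, -0.0513, 0.2134]
tcp_rot: [-3.141, -0.0, 1.588]
wrist_force: [-0.1, -0.1, -1.6]
opening: 0.0246
```

Call:
servo_tool:
  rows:
    - [[0,0,0],[0,0,0],0.15]
    - [[0,0,0],[0,0,0],0.15]
    - [[0,0,0],[0,0,0],0.15]
    - [[0,0,0],[0,0,0],0.15]

```text
clock: 19.7
tool_pos: [0.5576, -0.0514, 0.2143]
tcp_rot: [3.141, 0.0, 1.588]
wrist_force: [-0.7, 0.4, -2.0]
opening: 0.0246
```

```bash
python3 chk.py w10; python3 - <<'E'
from wr import *
st,f=pickle.load(open("w10.pkl","rb")); S={n:imaging.grab_frame(n) for n in("scene","side")}; pickle.dump(S,open("s10.pkl","wb"))
t=st["tool_pos"]; out=[f["frame"][190:330,260:400]]
for n,g in S.items():
    p=proj(g,[t[0],t[1],.132])[0]; print(n,"mark exp",p); x,y=p.astype(int); out.append(g["frame"][y-35:y+35,x-35:x+35]); print(x-35,y-35)
cv2.imwrite("pics/fin.png",np.hstack([cv2.resize(o,(266,266),interpolation=cv2.INTER_CUBIC) for o in out]))
E
```

```text
[ 0.5576 -0.0514  0.2143] [1.7997e+02 1.0000e-02 9.0970e+01] 19.7 [-0.7  0.4 -2. ]
shift mm [ 0.  -0.4  1.5] turn deg [ 0.03  0.01 -0.03]
exp hole [325.72694852 261.08135852] rod at .132 [[326.49987717 260.63764762]] tip [[326.54992344 237.17311432]]
cols from 294
241 [81 75 74 75 76 76 76 76 77 76 77 77 77 76 76 77 77 76 78 78 77 76 79 78 78 77 79 80 78 76 78] [185 182 176 172 185 174 182 179 195 180 180 182 191]
244 [82 76 77 77 77 77 77 76 77 77 76 77 70 63 60 62 62 64 63 67 76 76 80 78 79 79 76 78 78 76 77] [179 181 172 178 150 123  90  41 112 113 160 191 195]
247 [76 76 75 78 76 76 78 74 77 75 64 46 43 57 60 63 62 61 61 58 46 47 69 77 79 78 77 79 76 77 78] [187 147  28  18   9  13  12  16  17  21   9  22  65]
250 [76 75 78 75 76 76 75 76 66 43 43 45 45 57 61 59 61 60 60 58 43 46 42 53 73 77 77 79 79 77 78] [36 18 28 11 13 17  9  8 21 21  9  6 17]
253 [76 77 74 78 77 76 76 67 46 45 41 42 48 58 61 60 59 60 58 60 48 43 45 43 53 71 77 77 77 76 78] [17 19 12 16 13 13  9 13 13  9 13 11 18]
256 [78 77 76 76 75 77 71 56 45 45 41 43 50 40 21 23 36 30 17 43 51 43 45 43 41 64 76 76 78 79 7
[... 961 characters left out ...]
7 78 78 77 78 78 77 72 43 17 18 18 15 15 16 21 19 14 11 20 27 73 75 76 75 76 74 77 74] [195 154  15  28  14  51  17  16  24  27  36  23  26]
280 [77 76 77 77 76 75 74 48 18 14 17 31 34 44 64 64 65 67 65 56 38 27 17 18 13 41 73 74 73 75 75] [ 18  30 107 150 185 195 215 208 206 200 200 141  94]
283 [75 74 76 75 76 71 20 23 21 63 64 65 66 66 65 66 67 66 65 63 66 65 64 64 63 22 14 55 75 76 75] [210 203 212 205 205 204 209 198 216 200 215 209 200]
286 [74 75 75 75 48 19 23 62 66 65 66 64 65 65 64 66 66 66 66 66 67 64 67 66 63 66 39 19 16 75 76] [204 201 207 208 212 215 216 201 212 209 201 194 215]
scene mark exp [335.67615375 230.90329975]
300 195
side mark exp [330.90942222 230.23971503]
295 195
```

View pics/fin.png

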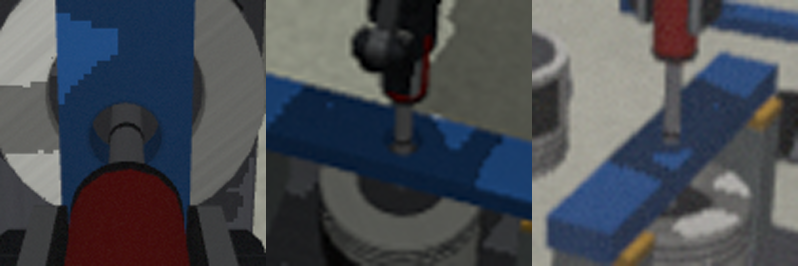

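The final view (left, wrist) shows the rod centred in the hole. The black mark, an arc at about (326,257), is level with the bridge top. The rod is at column 326.0 and the hole centre at 325.8. I'll lower the last 1.3 mm, let it settle and check stillness.

Call:
servo_tool:
  rows:
    - [[0,-0.2,0.5],[0,0,0],0.15]
    - [[0,-0.2,1],[0,0,0],0.15]
    - [[0,-0.2,1.3],[0,0,0],0.15]
    - [[0,-0.2,1.3],[0,0,0],0.15]
    - [[0,-0.2,1.3],[0,0,0],0.15]

```text
clock: 20.35
tool_pos: [0.5572, -0.0514, 0.2127]
tcp_rot: [-3.142, -0.0, 1.588]
wrist_force: [-0.5, -0.4, -2.5]
opening: 0.0246
```

Call:
servo_tool:
  rows:
    - [[0,0,0],[0,0,0],0.15]
    - [[0,0,0],[0,0,0],0.15]
    - [[0,0,0],[0,0,0],0.15]
    - [[0,0,0],[0,0,0],0.15]
    - [[0,0,0],[0,0,0],0.15]

```text
clock: 20.85
tool_pos: [0.5572, -0.0514, 0.2128]
tcp_rot: [3.142, 0.0, 1.588]
wrist_force: [-0.7, -0.4, -1.6]
opening: 0.025
```

```bash
python3 chk.py w11 | sed -n '1,4p;8,14p'; python3 - <<'E'
from rod import *
F=pickle.load(open("f0.pkl","rb")); 
g=imaging.grab_frame("scene"); s=robot.read_state(); print(np.round(s["joint_vel"],4))
# bystanders: image change around piston_b, piston_c, wrist pin
for n,(x,y) in dict(b=(245,308),c=(339,347),pin=(422,372)).items():
    d=cv2.absdiff(g["frame"][y-28:y+28,x-28:x+28],F["scene"]["frame"][y-28:y+28,x-28:x+28]); print(n,"px changed",int((d.max(2)>40).sum()))
E
```

```text
[ 0.5572 -0.0514  0.2128] [180.     0.    90.97] 20.85 [-0.7 -0.4 -1.6]
shift mm [ 0. -0. -0.] turn deg [ 0.    0.   -0.03]
exp hole [326.38911324 262.01488942] rod at .132 [[326.5639087  261.53612053]] tip [[326.63811686 237.19399898]]
cols from 296
251 [76 77 76 76 76 77 76 71 49 43 44 47 59 59 61 61 60 58 59 49 44 44 44 64 77 77 78 78 78 77 78] [12  6 22 13 17  8 13 13 13 13 16 23 17]
254 [77 75 77 77 77 77 69 46 42 40 42 46 58 57 48 38 49 58 59 51 43 46 42 44 65 77 78 75 78 77 77] [13 12 11 13  9 16 27 26 18 13 25 24 22]
257 [77 74 77 76 77 75 63 45 41 45 46 49 20 42 60 60 61 34 19 50 44 41 42 44 57 71 78 76 78 78 76] [23 22 16 26 12 13  9 13  8 54 20 23 19]
260 [77 78 75 77 77 70 53 52 42 42 44 21 58 61 60 60 61 59 60 23 42 42 45 53 49 68 77 78 79 76 75] [12 23 36 13 17  9  9 17 13 13 44 12 18]
263 [78 76 76 76 77 69 50 54 54 42 41 46 59 60 60 61 60 60 61 57 44 42 50 55 51 69 76 77 79 75 76] [18 25 11 13 13 13 13 21 13 17 13 17 12]
266 [76 75 76 77 76 68 53 53 54 53 51 54 59 61 61 59 60 59 59 56 47 55 54 53 53 69 74 77 76 77 76] [192 120   9  13  13  17  13  17  17  13  14  71 195]
269 [76 76 77 78 74 73 70 52 54 56 56 56 59 61 59 60 59 59 59 56 56 56 56 53 61 72 76 75 76 76 76] [164 164  23   9  21   9  17   4  13  13   9 178 168]
[-0.0001  0.0007  0.0001 -0.0002 -0.     -0.0012]
b px changed 0
c px changed 0
pin px changed 0
```

Everything is still and centred, and the bystanders haven't moved, so I'm handing the job in.

```bash
python3 -c "
from station import robot
print(robot.finish_job())"
```

```text
the job is handed in; nothing more can be done
None
```

The job is handed in at about 21 s of the 61 s allowed. The bridge lies across the posts, and the gripper is still holding the probe upright in the guide hole.

**Bridge:**
- Last measured at (557.0, -52.3) mm with yaw 91.1°, against about 91.0° for a square lay on the fixture.
- Its hole is about 1 mm or less from the piston centre, which I measured at about (557.2, -52.3) mm.
- Contact on the posts was gentle, with at most about 8 N upward at the wrist, and I eased off before letting go.

**Probe:**
- At the last check the TCP was at the target depth, which puts the tip at about 82 mm, halfway down the bowl. The mark on the rod looked level with the bridge top.
- The rod is centred in the hole within about 0.5 mm. When I checked it above the bridge it was vertical within about 0.3°.
- Joint speeds were near zero at the end. The wrist readings taken while lowering stayed near the probe's own weight, so I saw no sign of it touching anything.

**Bystanders:** both waiting pistons and the wrist pin show no changed pixels in the scene view. I did not re-measure the piston under test after laying the bridge.

**Disagreements:**
- The scene camera put the piston, posts and hole about 1–2.5 mm further out in x than the wrist camera. I used the wrist camera, which agreed with the grip.
- Estimates of the hole's y position ranged from about -51.4 to -52.7 mm. I settled it by comparing rod and hole in the same wrist picture.
- One automatic rod-line fit in the scene view failed against the bridge background, and I ignored it.

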